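# Set out the seasoning tray

## Task

Set out the seasoning tray for service, without dropping anything: stand the tall tin centred on top of the flat tin, the mill in the bay between the flat tin and the small lidded tub, the shorter spice jar in the bay behind the flat tin and the taller spice jar in the bay behind the tub (behind means farther from the robot). Everything ends upright and in the middle of its bay; leave the flat tin, the tub and the two stacks of paper cups where they stand.

Things in the scene. Friction and masses are not known exactly. Their poses are not given: they have to be found in the camera images.
- tray: Fixed low steel tray, 230 (x) x 340 mm (y), 14 mm high, a wire handle 19 mm out at each end; 4 mm walls, dividers (14 mm high) and floor make two rows of three bays, each 109 x 108 mm. Origin: centre of the underside; +x to the back (away from the robot), +y left. Bay centres: x = -56.5 (front row), +56.5 (back row); y = 112 (left), 0, -112 mm (right); bay floor z = 4 mm.
- flat_tin: Flat gold-coloured food tin, 86 mm in diameter, 40 mm high, standing in the left or the right bay of the tray's front row. Loose. Origin at the centre of its underside, z up.
- tub: Small white round tub with its lid on, 76 mm in diameter, 78 mm high, standing in the other outer bay of the tray's front row. Loose. Origin at the centre of its underside, z up.
- tall_tin: Tall food tin with a paper label, a cylinder 58 mm in diameter, 72 mm high, about 0.2 kg, standing upright beside the tray. Origin at the centre of its underside, z up when upright. 
- mill: Small round mill or shaker of clear and grey plastic, body 44 mm in diameter up to 66 mm height, narrower head above, 90 mm high, about 0.1 kg, standing upright beside the tray. Origin at the centre of its underside, z up when upright. 
- short_jar: The shorter of two spice jars: square dark glass body 52 x 52 mm (rounded corners, flat faces across x and y) up to 83 mm height, round black cap 46 mm in diameter from 84 to 105 mm, fixed; about 0.23 kg, upright. Origin at the centre of its underside, z up when upright. 
- tall_jar: The taller of two spice jars: square green body 58 x 58 mm (rounded corners, flat faces across x and y) up to 113 mm height, round black cap 52 mm in diameter from 114 to 135 mm, fixed; about 0.28 kg, upright. Origin at the centre of its underside, z up when upright. 
- cups_a: Bystander: nest of white paper portion cups, 57 mm in diameter, 61 mm high, light and loose, near the left edge. Origin at the centre of its underside.
- cups_b: Bystander: lower nest of white paper portion cups, 57 mm in diameter, 52 mm high, light and loose, near the right edge. Origin at the centre of its underside.
Mind the look-alikes: they are no part of the job. What is shaped like the short_jar but purple is not meant.

How it is judged:
By the outcome, as a careful person would: the job done as asked, in the order asked, and still so for the second after the job is handed in, with the robot touching nothing.
It also fails if it takes over 120 s, if anything falls off the work surface, if the arm or the gripper's body presses on something with over 40 N, if the wrist force passes 120 N, or if a joint passes its speed limit or range.

## Robot

A 6-joint arm with a two-finger parallel gripper is mounted at the origin on a cart in front of the work surface, level with it; the furniture and walls round the work are solid. World frame = base frame: x ahead of the robot, y to its left, z up, the work surface at z = 0. Lengths are in m, angles in rad, forces in N, time in s.
With the tool pointing down it reaches from about 0.35 to 0.775 m from the base axis. Payload 7.3 kg.
Tool frame: the origin (TCP) lies between the finger pads; the fingertips stand 11 mm ahead of it and the grasp point (between the pads) lies 8 mm behind it; z points along the fingers, y is the line along which they close (so a half turn about z gives the same grasp; the last joint's range is limited). The gripper opens to 92 mm and grips with 3 to 60 N. Pads are 19 mm wide; open, the fingers measure 130 mm over their backs; the gripper's body (75 mm by 190 mm) begins 47 mm behind the grasp point.
Start: joints at [-1.328, 0.342, 1.524, -0, 1.275, -0.146], TCP at [0.199, -0.486, 0.238] pointing down, gripper open.
Joint ranges: [-2.53, 2.53], [-0.77, 2.02], [0.04, 2.7], [-1, 4.14], [0.28, 2.66], [-3.11, 3.11]. Speed limits (rad/s): [2.57, 2.57, 3.14, 3.14, 3.14, 3.14].

## Interface

Orientations are given as a 3x3 rotation matrix whose columns are the frame's x, y, z axes.
In Python, from station import bot gives the robot as it stands.
- The arm moves only by the shell command python3 -m crank 'ROWS' [FORCE]. ROWS is JSON, one flat list of numbers, 5 for each row, row after row: the finger opening in cm, from 0 to 9.18, then the shift along the tool's x, y, z in cm, then the turn about the tool's z in rad. A call has 1 to 20 rows; each row is the pose to reach, as a shift and turn from the pose commanded when the call began, along the tool's axes at that moment; what a row does not reach only later rows make up. A row lasts 1/12 s, in which the tool goes at most 41.7 mm and 7.16 degrees, less where a joint would pass 70% of its speed; a pose out of reach is approached as far as the arm can. A call with a gripper value outside its range is refused whole. The fingers move at their own pace and stop on an object; FORCE is the grip in N (left out, the last holds). Time passes only in rows, so rows that repeat a pose let the fingers close. It gives the time, the measured TCP pose, the force, the opening and the grip force at its end, in the units of the state.
- bot.get_state(): the state, without advancing time (a new reading comes with each control period).
- bot.get_image(name): name is "scene" or "top" or "wrist"; returns (picture, depth): 384x512x3 uint8, red, green, blue; 384x512 float32, m along the optical axis (not along the pixel's ray), 0 where there is no reading.
- bot.get_calibration(name): a dict with "intrinsics" (3x3 intrinsics, pixels), "dist_coeffs" ([k1, k2, p1, p2, k3] as OpenCV has them; the pictures are not rectified), "R" (3x3) and "t" (3): a world point X has camera coordinates R X + t. Camera axes: x right, y down, z forward; pixel columns grow to the right and rows downward; lengths in m; the calibration is good to about 2 mm. A picture is of the moment at which its call begins: read the wrist's pose just before it. get_calibration takes no time and is no camera call; for the wrist camera it gives the pose at the moment of the call.
- bot.hand_in(): hands the job in; it is judged then, once.
The state is a dict: "t": time; "qpos": joint angles; "qd": joint speeds; "joint_efforts": joint torques, N m; "tcp_pos": TCP position; "eef_rot": TCP orientation; "contact_force": force on the tool from outside, world axes, zero at the start; "torque": the same for the moment, N m; "finger_gap": finger opening in m; "grip_force": force on a finger pad.
Only numpy, scipy, OpenCV 4.12 (cv2) and the standard library are available. Lean on these libraries where they do the work, as an engineer would, in place of code of your own. Each camera call takes 0.05 s, during which the arm holds its last target. There are 200 camera calls.

## Working session

There is one attempt and no reset: what is moved stays moved. The work goes in short steps, Python scripts to look and compute and a shell command to move; the robot and the scene stay as the last step left them, time stands still between calls to the robot, and variables do not carry over. Pictures are saved under pics/ and viewed, at most 14 in all, crops included, and the job is handed in when it is done.

```bash
mkdir -p pics; ls; python3 - <<'E'
from station import bot
import cv2,numpy as np
s=bot.get_state();print(s['t'],s['tcp_pos'],np.round(s['eef_rot'],3),s['finger_gap'])
for n in ['scene','top']:
    p,d=bot.get_image(n);c=bot.get_calibration(n);print(n,c)
    np.savez(f'pics/{n}.npz',p=p,d=d,**{k:np.array(v) for k,v in c.items()})
    cv2.imwrite(f'pics/{n}.png',cv2.resize(p[...,::-1],(800,600),interpolation=cv2.INTER_CUBIC))
E
```

```text
pics
0.0 [ 0.1989315  -0.48544739  0.2370473 ] [[ 0.925  0.379 -0.   ]
 [ 0.379 -0.925  0.001]
 [ 0.    -0.002 -1.   ]] 0.09191002508244217
scene {'intrinsics': array([[382.04563493,   0.        , 253.28515561],
       [  0.        , 382.04563493, 189.3743277 ],
       [  0.        ,   0.        ,   1.        ]]), 'dist_coeffs': array([-0.13114983,  0.        ,  0.        ,  0.        ,  0.        ]), 'R': array([[-0.69276749, -0.7211597 ,  0.00137584],
       [-0.55125977,  0.5283246 , -0.64574436],
       [ 0.46495792, -0.44810915, -0.76355244]]), 't': array([0.33498153, 0.26158818, 1.08355672])}
top {'intrinsics': array([[455.39646209,   0.        , 256.88382655],
       [  0.        , 455.39646209, 193.83574173],
       [  0.        ,   0.        ,   1.        ]]), 'dist_coeffs': array([0.04659368, 0.        , 0.        , 0.        , 0.        ]), 'R': array([[ 0.00413487, -0.99989859,  0.01362738],
       [-0.98729533, -0.00624664, -0.15877317],
       [ 0.15884219, -0.01279774, -0.98722104]]), 't': array([0.03307478, 0.45561437, 1.32605045])}
```

View pics/top.png

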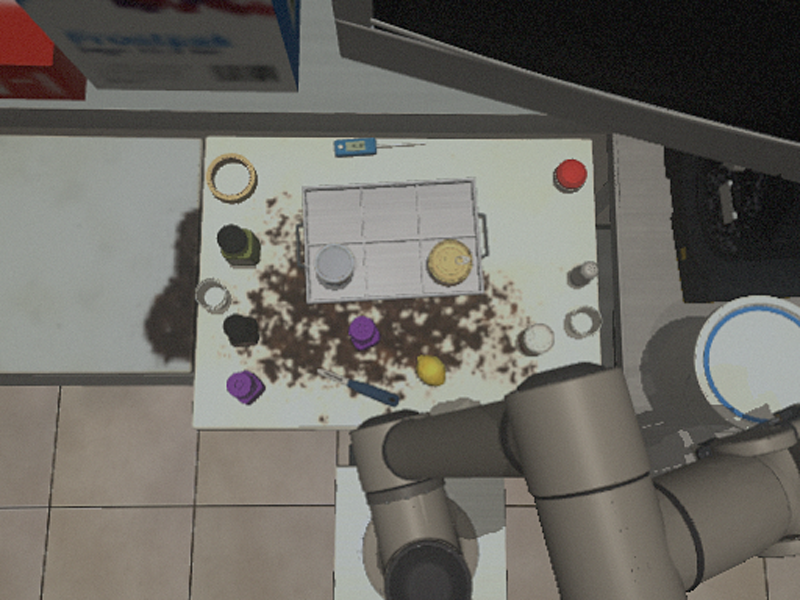

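View pics/scene.png

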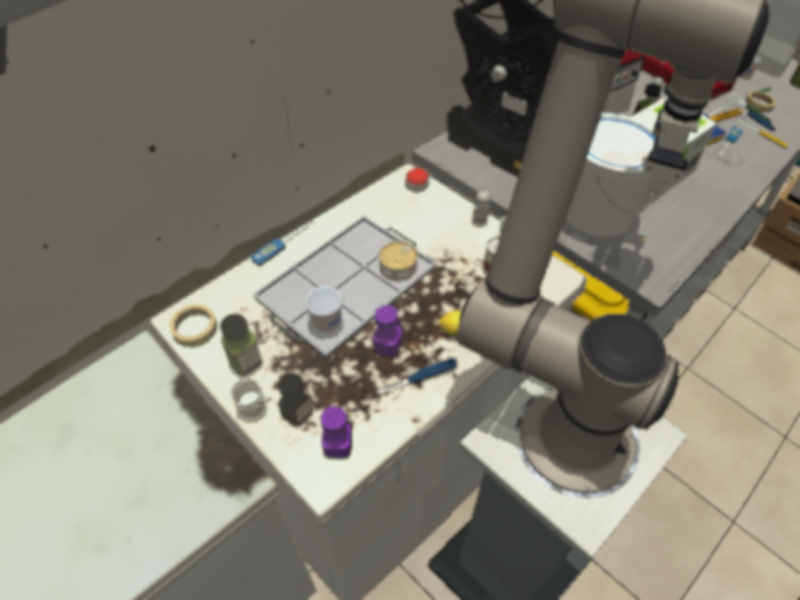

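Top view (800x600): tray corners are about (306,187), (475,179), (483,291) and (308,302). The tub is at (334,264) and the flat tin at (450,262). The tall tin is at (536,339), the mill at (587,272), the tall jar at (238,245) and the short jar at (240,330). The cups are at (212,295) and (582,322), and the purple decoys at (363,333) and (245,387).

```bash
cat > h.py <<'E'
import numpy as np,cv2
def cloud(d,c):
    K,D,R,t=[np.array(c[k]) for k in('intrinsics','dist_coeffs','R','t')]
    h,w=d.shape;u,v=np.meshgrid(np.arange(w),np.arange(h))
    n=cv2.undistortPoints(np.stack([u,v],-1).reshape(-1,1,2).astype(float),K,D).reshape(h,w,2)
    return (np.dstack([n*d[...,None],d])-t)@R, np.dstack([n,np.ones((h,w))])
def at_z(px,z,c):  # px in native pixels -> world at height z
    K,D,R,t=[np.array(c[k]) for k in('intrinsics','dist_coeffs','R','t')]
    n=cv2.undistortPoints(np.array(px,float).reshape(-1,1,2),K,D).reshape(-1,2)
    r=np.c_[n,np.ones(len(n))]@R; o=-R.T@t
    return o+r*((z-o[2])/r[:,2])[:,None]
E
python3 - <<'E'
import numpy as np,cv2
from h import *
f=np.load('pics/top.npz');W,_=cloud(f['d'],f);s=.64
print('tray',at_z(np.array([[306,187],[475,179],[483,291],[308,302]])*s,.014,f).round(4).tolist())
O=dict(tub=(334,264,.082),flat=(450,262,.044),tall_tin=(536,337,.072),mill=(587,268,.09),tallj=(236,237,.135),shortj=(239,326,.105),cupsa=(212,292,.061),cupsb=(582,320,.052),pur1=(363,327,.105),pur2=(243,383,.105))
for k,(u,v,z) in O.items():
    p=at_z([[u*s,v*s]],z,f)[0]
    m=(np.hypot(W[...,0]-p[0],W[...,1]-p[1])<.05)&(abs(W[...,2]-z)<.008)&(f['d']>0)
    q=W[m]
    if len(q)<5: print(k,p.round(3),'few');continue
    (cx,cy),r=cv2.minEnclosingCircle(q[:,:2].astype(np.float32))
    print(k,'px',p.round(3),'mean',q.mean(0).round(3),'circ',round(cx,3),round(cy,3),round(r,3),len(q))
g=f['p'];b=cv2.resize(g[...,::-1][100:280,110:400],None,fx=2.7,fy=2.7,interpolation=cv2.INTER_CUBIC);cv2.imwrite('pics/topcrop.png',b)
E
```

```text
tray [[0.6914, 0.226, 0.014], [0.711, -0.1111, 0.014], [0.4835, -0.1242, 0.014], [0.4596, 0.2165, 0.014]]
tub px [0.521 0.162 0.082] mean [0.525 0.164 0.08 ] circ 0.526 0.163 0.038 508
flat px [ 0.534 -0.058  0.044] mean [ 0.539 -0.056  0.041] circ 0.539 -0.056 0.044 599
tall_tin px [ 0.387 -0.214  0.072] mean [ 0.388 -0.22   0.069] circ 0.388 -0.219 0.03 302
mill px [ 0.514 -0.308  0.09 ] mean [ 0.515 -0.313  0.087] circ 0.515 -0.314 0.016 77
tallj px [0.557 0.333 0.135] mean [0.557 0.344 0.134] circ 0.557 0.345 0.026 249
shortj px [0.4   0.328 0.105] mean [0.402 0.335 0.104] circ 0.403 0.336 0.023 201
cupsa px [0.47  0.39  0.061] mean [0.472 0.397 0.058] circ 0.469 0.394 0.03 96
cupsb px [ 0.422 -0.305  0.052] mean [ 0.423 -0.314  0.049] circ 0.424 -0.313 0.03 85
pur1 px [0.4   0.105 0.105] mean [0.399 0.109 0.104] circ 0.399 0.109 0.023 195
pur2 px [0.299 0.317 0.105] mean [0.297 0.325 0.104] circ 0.297 0.325 0.024 223
```

View pics/topcrop.png

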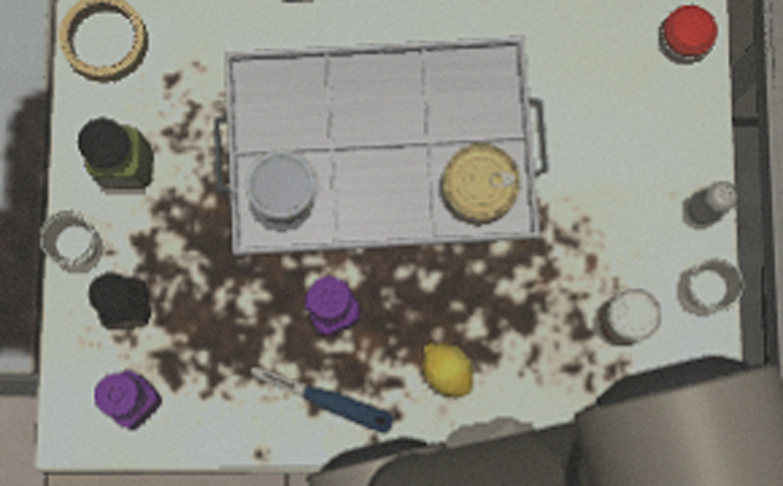

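```bash
python3 -m crank '[9,0,0,-4,0, 9,6,-4,-6,0, 9,27.6,-17.5,-6,0.39, 9,27.6,-17.5,-6,0.39, 9,27.6,-17.5,-6,0.39, 9,27.6,-17.5,-6,0.39, 9,27.6,-17.5,-6,0.39, 9,27.6,-17.5,-6,0.39, 9,27.6,-17.5,-6,0.39, 9,27.6,-17.5,-6,0.39, 9,27.6,-17.5,-6,0.39, 9,27.6,-17.5,-6,0.39]' 20
python3 - <<'E'
from station import bot
import cv2,numpy as np
from h import *
s=bot.get_state();print(s['t'],s['tcp_pos'],np.round(s['eef_rot'],3).tolist())
c=bot.get_calibration('wrist');p,d=bot.get_image('wrist');c={k:np.array(v) for k,v in c.items()}
print(c)
np.savez('pics/w1.npz',p=p,d=d,**c);cv2.imwrite('pics/w1.png',p[...,::-1])
W,_=cloud(d,c)
for n,x,y,z in[('tt',.388,-.219,.072),('flat',.539,-.056,.044),('cups',.424,-.313,.052)]:
    q=W[(np.hypot(W[...,0]-x,W[...,1]-y)<.05)&(abs(W[...,2]-z)<.008)&(d>0)]
    if len(q)>5:print(n,q.mean(0),cv2.minEnclosingCircle(q[:,:2].astype(np.float32)),len(q))
E
```

```text
t: 1.1
tcp_pos: [0.3879, -0.2193, 0.2975]
eef_rot: [[1.0, 0.0, -0.001], [0.0, -1.0, -0.0], [-0.001, 0.0, -1.0]]
contact_force: [-0.1, -0.8, -0.1]
finger_gap: 0.0899
grip_force: 0.0
1.1 [ 0.38792153 -0.2192875   0.29747369] [[1.0, 0.0, -0.001], [0.0, -1.0, -0.0], [-0.001, 0.0, -1.0]]
{'intrinsics': array([[296.11836551,   0.        , 256.88457465],
       [  0.        , 296.11836551, 187.92593245],
       [  0.        ,   0.        ,   1.        ]]), 'dist_coeffs': array([-0.0011557,  0.       ,  0.       ,  0.       ,  0.       ]), 'R': array([[-8.49427913e-04, -9.99998841e-01,  1.26382445e-03],
       [-9.61286082e-01,  1.16479120e-03,  2.75549835e-01],
       [-2.75550987e-01, -9.80837131e-04, -9.61285957e-01]]), 't': array([-0.22009742,  0.32244143,  0.55504047])}
tt [ 0.38801677 -0.21957518  0.06996273] ((0.3878544867038727, -0.21938863396644592), 0.028651263564825058) 1524
flat [ 0.54025524 -0.05797112  0.04126619] ((0.5382843017578125, -0.058284420520067215), 0.043569911271333694) 4213
cups [ 0.42256681 -0.31683978  0.04976105] ((0.4238694906234741, -0.313233882188797), 0.029436225071549416) 434
```

View pics/w1.png

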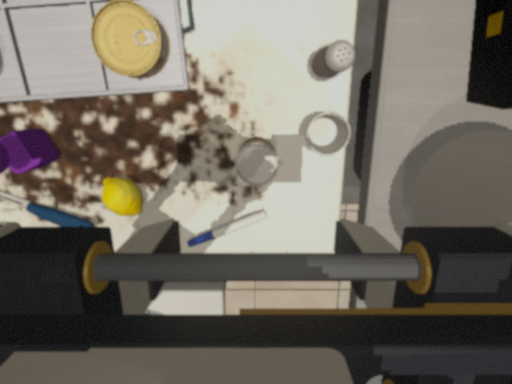

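Wrist view: the tall tin is centred under the tool at (257,161). The mill is at (340,57), the cups at (326,130) and the flat tin at (127,37). The fingers have clear space, so I'll descend and grip.

```bash
python3 -m crank '[9,0,0,10,0, 9,0,0,20,0, 9,0,0,24,0, 9,0,0,24,0, 9,0,0,24,0, 9,0,0,24,0, 9,0,0,26,0, 9,0,0,26,0, 5,0,0,26,0, 5,0,0,26,0, 5,0,0,26,0, 5,0,0,26,0, 5,0,0,26,0, 5,0,0,26,0, 5,0,0,26,0]' 20
```

```text
t: 2.4
tcp_pos: [0.3885, -0.2196, 0.0386]
eef_rot: [[1.0, -0.001, 0.001], [-0.001, -1.0, -0.001], [0.001, 0.001, -1.0]]
contact_force: [-1.7, -0.3, 8.1]
finger_gap: 0.057
grip_force: 20.0
```

```bash
python3 -m crank '[5,0,0,-3,0, 5,0,0,-8,0, 5,0,0,-11,0, 5,0,0,-11,0, 5,4,-4,-11,0, 5,15,-16.2,-11,0, 5,15,-16.2,-11,0, 5,15,-16.2,-11,0, 5,15,-16.2,-11,0, 5,15,-16.2,-11,0, 5,15,-16.2,-11,0, 5,15,-16.2,-11,0, 5,15,-16.2,-11,0, 5,15,-16.2,-11,0]'
cat > look.py <<'E'
import sys,cv2,numpy as np
from station import bot
from h import *
def look(name,targets):
    s=bot.get_state();print(s['t'],s['tcp_pos'].round(4) if hasattr(s['tcp_pos'],'round') else s['tcp_pos'],'gap',s['finger_gap'])
    c=bot.get_calibration('wrist');p,d=bot.get_image('wrist');c={k:np.array(v) for k,v in c.items()}
    np.savez(f'pics/{name}.npz',p=p,d=d,**c);cv2.imwrite(f'pics/{name}.png',p[...,::-1])
    W,_=cloud(d,c)
    for n,x,y,z,r in targets:
        m=(np.hypot(W[...,0]-x,W[...,1]-y)<r)&(abs(W[...,2]-z)<.008)&(d>0)
        q=W[m]
        if len(q)>5:
            v,u=np.nonzero(m)
            R=cv2.minAreaRect((q[:,:2]*1000).astype(np.float32))
            print(n,'mean',q.mean(0).round(4),'circ',np.round(cv2.minEnclosingCircle(q[:,:2].astype(np.float32))[0]+(cv2.minEnclosingCircle(q[:,:2].astype(np.float32))[1],),4),'rect',np.round(R[0],1),np.round(R[1],1),round(R[2],1),len(q),'px',u.mean().round(),v.mean().round())
    return p,d,c,W
E
python3 - <<'E'
from look import *
look('w2',[('flat',.539,-.057,.044,.06),('heldtop',.539,-.057,.19,.06),('tub',.526,.163,.082,.06)])
E
```

```text
t: 3.57
tcp_pos: [0.5373, -0.0586, 0.1476]
eef_rot: [[1.0, -0.003, -0.001], [-0.003, -1.0, -0.0], [-0.001, 0.0, -1.0]]
contact_force: [-0.3, 0.3, -2.1]
finger_gap: 0.057
grip_force: 20.0
3.5667 [ 0.5373 -0.0586  0.1476] gap 0.057047360703276255
flat mean [ 0.5563 -0.0575  0.0416] circ [ 0.5398 -0.0582  0.0432] rect [551.3 -57.8] [62.3 85.7] 2.0 3954 px 255.0 169.0
heldtop mean [ 0.5371 -0.0594  0.1884] circ [ 0.5373 -0.0591  0.0329] rect [545.4 -59.3] [62.7 39.7] 88.2 853 px 257.0 290.0
tub mean [0.5357 0.1303 0.0803] circ [0.5336 0.1315 0.0214] rect [533.5 130.7] [18.1 39.2] 79.3 659 px 10.0 207.0
```

View pics/w2.png

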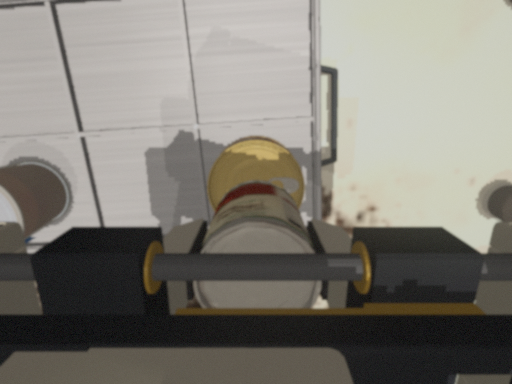

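Wrist view: the held tin is at (258,265), right over the flat tin at (256,175). The tray's divider crossings are at (197,126) and (80,135). I'll lower the tin.

```bash
python3 -m crank '[5,0.2,0,2,0, 5,0.2,0,4,0, 5,0.2,0,5,0, 5,0.2,0,5.8,0, 5,0.2,0,6.3,0, 5,0.2,0,6.4,0, 5,0.2,0,6.4,0, 5,0.2,0,6.4,0]'
python3 - <<'E'
from h import *
f=np.load('pics/w2.npz')
P=at_z([[197,126],[80,135]],.014,f);print(P.round(4))
a=P[1]-P[0];print(np.linalg.norm(a),np.degrees(np.arctan2(-a[0],a[1])))
f=np.load('pics/top.npz')
c=np.array([[226,52],[522,38],[538,236],[233,252]])/2.7+[110,100]
Q=at_z(c,.014,f);print(Q.round(4),Q.mean(0))
E
```

```text
t: 4.28
tcp_pos: [0.5408, -0.0576, 0.0844]
eef_rot: [[1.0, -0.001, 0.001], [-0.001, -1.0, -0.0], [0.001, 0.0, -1.0]]
contact_force: [0.1, 0.4, -1.3]
finger_gap: 0.0573
grip_force: 20.0
[[ 0.5917 -0.004   0.014 ]
 [ 0.5839  0.1064  0.014 ]]
0.11062143359222376 4.058818492387965
[[ 0.6927  0.2326  0.014 ]
 [ 0.7126 -0.1091  0.014 ]
 [ 0.4799 -0.1245  0.014 ]
 [ 0.4594  0.219   0.014 ]] [0.58611942 0.05450166 0.014     ]
```

```bash
python3 -m crank '[5,-0.1,0,0.1,0, 5,-0.1,0,0.15,0, 7.5,-0.1,0,0.15,0, 7.5,-0.1,0,0.15,0, 7.5,-0.1,0,0.15,0, 7.5,-0.1,0,0.15,0, 7.5,-0.1,0,-3,0, 7.5,-0.1,0,-7,0, 7.5,-0.1,0,-11,0, 7.5,-0.1,0,-15,0, 7.5,-5,0,-15,0, 7.5,-5,0,-15,0, 7.5,-5,0,-15,0]'
python3 - <<'E'
from look import *
look('w3',[('stack',.539,-.058,.116,.05),('flat',.539,-.058,.044,.05),('tub',.526,.163,.082,.06),('mill',.515,-.314,.09,.04)])
E
```

```text
t: 5.37
tcp_pos: [0.4886, -0.0572, 0.2346]
eef_rot: [[1.0, -0.002, 0.001], [-0.002, -1.0, -0.0], [0.001, 0.0, -1.0]]
contact_force: [-0.1, 0.1, 0.3]
finger_gap: 0.075
grip_force: 0.0
5.3667 [ 0.4886 -0.0572  0.2346] gap 0.07496669794985177
stack mean [ 0.5391 -0.058   0.114 ] circ [ 0.5388 -0.058   0.0286] rect [538.7 -58. ] [56.2 56.1] 36.2 3237 px 257.0 131.0
flat mean [ 0.5578 -0.0582  0.0419] circ [ 0.5396 -0.058   0.0433] rect [542.  -58.4] [81.  85.4] 0.2 1491 px 257.0 108.0
tub mean [0.5283 0.1608 0.0803] circ [0.527  0.1614 0.038 ] rect [527.3 161. ] [74.4 73.5] 40.4 4368 px 41.0 140.0
mill mean [ 0.5149 -0.3065  0.0863] circ [ 0.5152 -0.3132  0.0153] rect [ 514.2 -307.1] [30.4 17.5] 10.0 435 px 503.0 153.0
```

View pics/w3.png

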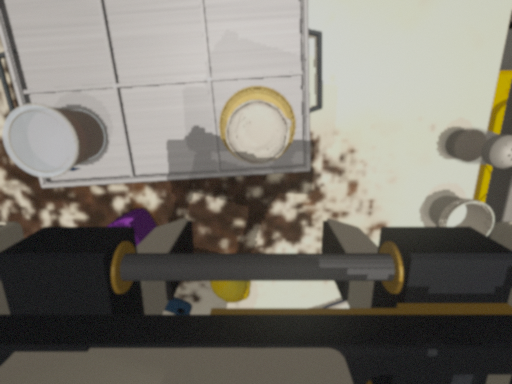

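Wrist view: the stack is centred to within 1 mm, with the tin top at (257,131) on the flat tin. The divider crossings are at (210,79) and (117,86). The mill is next.

```bash
python3 - <<'E'
from h import *
from station import bot
print(bot.get_state()['qpos'])
f=np.load('pics/w3.npz')
P=at_z([[210,79],[117,86]],.014,f);print(P.round(4))
a=P[1]-P[0];th=np.arctan2(-a[0],a[1]);print(np.linalg.norm(a),np.degrees(th))
# tray model: centre mean, yaw
for th in np.radians([3.4,3.8]):
    C=np.array([.587,.0515]);R=np.array([[np.cos(th),-np.sin(th)],[np.sin(th),np.cos(th)]])
    for n,b in dict(mill=(-.0565,0),short=(.0565,-.112),tall=(.0565,.112),flat=(-.0565,-.112),tub=(-.0565,.112)).items(): print(n,(C+R@b).round(4))
E
```

```text
[-2.72074979e-01  2.86340962e-01  1.61471192e+00 -2.24134479e-05
  1.23923149e+00  1.30033905e+00]
[[ 0.5909 -0.0036  0.014 ]
 [ 0.5834  0.1062  0.014 ]]
0.11008800280968102 3.8837397874862245
mill [0.5306 0.0481]
short [ 0.65  -0.057]
tall [0.6368 0.1667]
flat [ 0.5372 -0.0637]
tub [0.524 0.16 ]
mill [0.5306 0.0478]
short [ 0.6508 -0.0565]
tall [0.636 0.167]
flat [ 0.538 -0.064]
tub [0.5232 0.1595]
```

```bash
python3 -m crank '[6.8,2.6,25.6,-1,-1.57, 6.8,2.6,25.6,-1,-1.57, 6.8,2.6,25.6,-1,-1.57, 6.8,2.6,25.6,-1,-1.57, 6.8,2.6,25.6,-1,-1.57, 6.8,2.6,25.6,-1,-1.57, 6.8,2.6,25.6,-1,-1.57, 6.8,2.6,25.6,-1,-1.57, 6.8,2.6,25.6,-1,-1.57, 6.8,2.6,25.6,-1,-1.57, 6.8,2.6,25.6,-1,-1.57, 6.8,2.6,25.6,-1,-1.57, 6.8,2.6,25.6,-1,-1.57, 6.8,2.6,25.6,-1,-1.57, 6.8,2.6,25.6,-1,-1.57]'
python3 - <<'E'
from look import *
look('w4',[('mill',.515,-.314,.09,.04),('cups',.424,-.313,.052,.04)])
E
```

```text
t: 6.67
tcp_pos: [0.5166, -0.3137, 0.2429]
eef_rot: [[0.005, 1.0, -0.0], [1.0, -0.005, 0.0], [0.0, -0.0, -1.0]]
contact_force: [-0.2, 0.6, 0.7]
finger_gap: 0.0678
grip_force: 0.0
6.6667 [ 0.5166 -0.3137  0.2429] gap 0.06781406748773393
mill mean [ 0.5145 -0.3133  0.087 ] circ [ 0.5143 -0.3146  0.0154] rect [ 514.4 -314.9] [28.9 29.8] 0.1 597 px 255.0 175.0
cups mean [ 0.4191 -0.3151  0.0498] circ [ 0.423  -0.3127  0.0295] rect [ 423.1 -312.7] [56.2 57.5] 84.7 527 px 174.0 170.0
```

```bash
python3 -m crank '[6.8,0,-0.2,10,0, 6.8,0,-0.2,18,0, 6.8,0,-0.2,18,0, 6.8,0,-0.2,18,0, 6.8,0,-0.2,18,0, 6.8,0,-0.2,20.5,0, 6.8,0,-0.2,20.5,0, 6.8,0,-0.2,20.5,0, 4,0,-0.2,20.5,0, 4,0,-0.2,20.5,0, 4,0,-0.2,20.5,0, 4,0,-0.2,20.5,0, 4,0,-0.2,20.5,0, 4,0,-0.2,20.5,0, 4,0,-0.2,20.5,0]' 15
```

```text
t: 7.97
tcp_pos: [0.5145, -0.3138, 0.0398]
eef_rot: [[0.002, 1.0, 0.001], [1.0, -0.002, -0.001], [-0.001, 0.001, -1.0]]
contact_force: [0.1, 0.2, 6.3]
finger_gap: 0.0413
grip_force: 15.0
```

```bash
python3 -m crank '[4,0,0,-3,0, 4,0,0,-8,0, 4,0,0,-12,0, 4,0,0,-16,0, 4,0,0,-17,0, 4,10,0.5,-17,0, 4,36.2,1.6,-17,0, 4,36.2,1.6,-17,0, 4,36.2,1.6,-17,0, 4,36.2,1.6,-17,0, 4,36.2,1.6,-17,0, 4,36.2,1.6,-17,0, 4,36.2,1.6,-17,0, 4,36.2,1.6,-17,0, 4,36.2,1.6,-17,0, 4,36.2,1.6,-17,0, 4,36.2,1.6,-17,0, 4,36.2,1.6,-17,0]'
python3 - <<'E'
from look import *
look('w5',[('tub',.526,.163,.082,.06),('stack',.539,-.058,.116,.05)])
E
```

```text
t: 9.47
tcp_pos: [0.5307, 0.0474, 0.2085]
eef_rot: [[0.003, 1.0, -0.0], [1.0, -0.003, -0.0], [-0.0, -0.0, -1.0]]
contact_force: [0.7, 0.0, -2.0]
finger_gap: 0.0413
grip_force: 15.0
9.4667 [0.5307 0.0474 0.2085] gap 0.041329843636370746
tub mean [0.5262 0.1631 0.0805] circ [0.5259 0.1625 0.0382] rect [526.  162.2] [75.1 74.7] 1.5 6554 px 250.0 51.0
stack mean [ 0.564  -0.0627  0.1153] circ [ 0.5633 -0.0626  0.0078] rect [564.1 -62.8] [15.4  2.2] 71.9 32 px 292.0 303.0
```

View pics/w5.png

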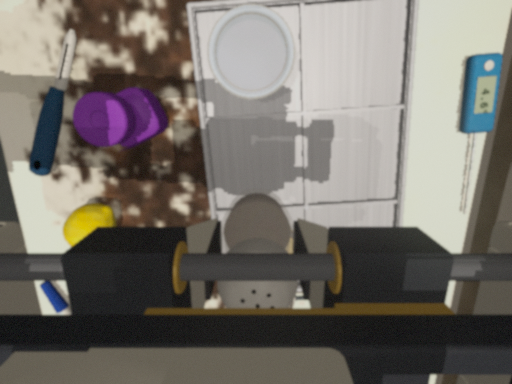

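Wrist view: the mill is held at (258,225) over the centre bay. The tub is undisturbed at (252,51), and the purple decoy at (105,118) is clear of the gripper. I'll lower the mill.

```bash
python3 -m crank '[4,0,0,4,0, 4,0,0,8,0, 4,0,0,12,0, 4,0,0,14,0, 4,0,0,15.5,0, 4,0,0,16.2,0, 4,0,0,16.4,0, 4,0,0,16.5,0, 4,0,0,16.5,0, 6,0,0,16.5,0, 6,0,0,16.5,0, 6,0,0,16.5,0, 6,0,0,16.5,0, 6,0,0,14,0, 6,0,0,10,0, 6,0,0,6,0, 6,0,0,2,0, 6,0,0,-2,0, 6,0,0,-2,0, 6,0,0,-2,0]'
python3 - <<'E'
from look import *
p,d=bot.get_image('top');c=bot.get_calibration('top');W,_=cloud(d,c)
q=W[(np.hypot(W[...,0]-.53,W[...,1]-.048)<.03)&(abs(W[...,2]-.091)<.009)];print('mill top',q.mean(0),len(q))
E
```

```text
t: 11.18
tcp_pos: [0.5319, 0.0486, 0.2314]
eef_rot: [[0.002, 1.0, 0.006], [1.0, -0.002, -0.0], [-0.0, 0.006, -1.0]]
contact_force: [-0.6, -0.3, -1.5]
finger_gap: 0.0601
grip_force: 0.0
mill top [nan nan nan] 0<stdin>:3: RuntimeWarning: Mean of empty slice.
  ret = um.true_divide(
```

```bash
python3 -m crank '[8.5,28.5,-12.9,-4,0, 8.5,28.5,-12.9,-4,0, 8.5,28.5,-12.9,-4,0, 8.5,28.5,-12.9,-4,0, 8.5,28.5,-12.9,-4,0, 8.5,28.5,-12.9,-4,0, 8.5,28.5,-12.9,-4,0, 8.5,28.5,-12.9,-4,0, 8.5,28.5,-12.9,-4,0, 8.5,28.5,-12.9,-4,0, 8.5,28.5,-12.9,-4,0, 8.5,28.5,-12.9,-4,0]'
python3 - <<'E'
from look import *
look('w6',[('cap',.403,.336,.105,.04),('body',.403,.336,.08,.05),('cupsa',.47,.395,.061,.04),('tall',.557,.345,.135,.04)])
q=bot.get_image('top');c=bot.get_calibration('top');W,_=cloud(q[1],c)
m=(np.hypot(W[...,0]-.53,W[...,1]-.048)<.03)&(abs(W[...,2]-.091)<.009);print('mill top',W[m].mean(0),m.sum())
E
```

```text
t: 12.23
tcp_pos: [0.4025, 0.3326, 0.2676]
eef_rot: [[0.003, 1.0, -0.002], [1.0, -0.003, -0.002], [-0.002, -0.002, -1.0]]
contact_force: [0.1, -0.5, -0.4]
finger_gap: 0.0851
grip_force: 0.0
12.2333 [0.4025 0.3326 0.2676] gap 0.08510477357492736
cap mean [0.4029 0.3372 0.1045] circ [0.4029 0.3364 0.0226] rect [402.8 336.2] [43.4 44.6] 0.9 1356 px 257.0 169.0
body mean [0.4016 0.3568 0.0872] circ [0.3989 0.3516 0.0168] rect [398.1 355. ] [33.4  6.9] 13.7 12 px 256.0 149.0
cupsa mean [0.4717 0.3951 0.0581] circ [0.4689 0.3951 0.0304] rect [469.  394.8] [60.1 56.9] 27.7 685 px 316.0 112.0
tall mean [0.5526 0.3429 0.1339] circ [0.5537 0.3418 0.0253] rect [553.5 342. ] [49.4 49.5] 35.6 2163 px 411.0 170.0
mill top [0.53007258 0.04959709 0.08936347] 93
```

View pics/w6.png

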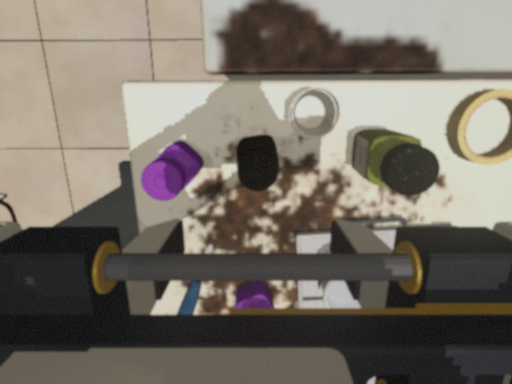

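Wrist view: the short jar's cap is at (257,170), the cups at (315,112), the tall jar's cap at (411,168) and a purple decoy at (172,172). The mill stands about 2 mm from its bay centre. An enlarged, brightened crop should give the jar yaws.

```bash
python3 - <<'E'
import numpy as np,cv2
p=np.load('pics/w6.npz')['p'][100:210,225:450,::-1].astype(float)
b=(255*(p/255)**.45).astype(np.uint8)
cv2.imwrite('pics/w6c.png',cv2.resize(b,None,fx=3.5,fy=3.5,interpolation=cv2.INTER_CUBIC))
E
```

```text
(no output)
```

View pics/w6c.png

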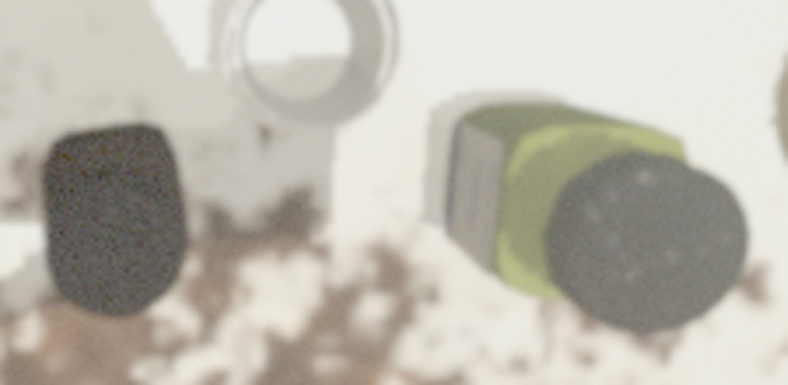

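```bash
python3 - <<'E'
from h import *
f=np.load('pics/w6.npz');d=f['d'];W,_=cloud(d,f)
T=lambda a:np.array(a)/3.5+[225,100]
for n,e,z in [('short far base',[(70,136),(150,126)],.0),('tall left base',[(460,130),(447,215)],.0),('tall left shoulder',[(507,165),(502,262)],.113),('tall far sh',[(550,128),(670,138)],.113)]:
    P=at_z(T(e),z,f)[:,:2];v=P[1]-P[0];print(n,P.round(4).tolist(),(np.degrees(np.arctan2(v[1],v[0]))+45)%90-45)
for n,x,y,h in[('short',.403,.336,.078),('tall',.5555,.3425,.108)]:
    m=(np.hypot(W[...,0]-x,W[...,1]-y)<.045)&(W[...,2]>.015)&(W[...,2]<h)&(d>0);q=W[m]
    R=cv2.minAreaRect((q[:,:2]*1000).astype(np.float32));print(n,m.sum(),R)
    # PCA per face: pick the +y facing points / -x facing points
    for fn,mm in [('+y',q[:,1]>y+.02),('-x',(q[:,0]<x-.02)&(q[:,1]<y+.02))]:
        k=q[mm]
        if len(k)>20:
            l=cv2.fitLine((k[:,:2]*1000).astype(np.float32),cv2.DIST_HUBER,0,.01,.01).ravel();print(fn,len(k),(np.degrees(np.arctan2(l[1],l[0]))+45)%90-45,l[2:])
E
```

```text
short far base [[0.386, 0.3578], [0.4178, 0.3616]] 6.827295320050823
tall left base [[0.5407, 0.3596], [0.5385, 0.3254]] -3.7840839541778877
tall left shoulder [[0.5181, 0.362], [0.5195, 0.3329]] 2.806380556941889
tall far sh [[0.5294, 0.3726], [0.5644, 0.3696]] -4.910367953819474
short 619 ((401.4235534667969, 343.7281494140625), (52.85877990722656, 41.52048110961914), 6.509661674499512)
+y 304 2.898613 [401.57898 360.66275]
-x 120 -3.4331665 [377.55637 344.67773]
tall 1866 ((556.1340942382812, 342.7584228515625), (58.98767852783203, 56.003089904785156), 89.47893524169922)
+y 688 4.7095375 [550.4503 368.4872]
-x 783 0.7890396 [530.9105  341.41565]
```

Yaws: the short jar is about +5°, the tall jar about +1°. Now I'll grip the short jar.

```bash
python3 -m crank '[8.5,0.4,0,5,-0.09, 8.5,0.4,0,12,-0.09, 8.5,0.4,0,18,-0.09, 8.5,0.4,0,18,-0.09, 8.5,0.4,0,18,-0.09, 8.5,0.4,0,20.2,-0.09, 8.5,0.4,0,20.2,-0.09, 8.5,0.4,0,20.2,-0.09, 4.5,0.4,0,20.2,-0.09, 4.5,0.4,0,20.2,-0.09, 4.5,0.4,0,20.2,-0.09, 4.5,0.4,0,20.2,-0.09, 4.5,0.4,0,20.2,-0.09, 4.5,0.4,0,20.2,-0.09, 4.5,0.4,0,20.2,-0.09, 4.5,0.4,0,20.2,-0.09]' 25
```

```text
t: 13.67
tcp_pos: [0.4024, 0.338, 0.0671]
eef_rot: [[-0.088, 0.996, 0.001], [0.996, 0.088, 0.0], [0.0, 0.001, -1.0]]
contact_force: [-1.4, -0.5, 5.1]
finger_gap: 0.0499
grip_force: 24.5
```

```bash
python3 -m crank '[4.5,0,0,-3,0, 4.5,0,0,-8,0, 4.5,0,0,-13,0, 4.5,0,0,-17,0, 4.5,0,0,-17,0, 4.5,-41.5,21.2,-17,1.594, 4.5,-41.5,21.2,-17,1.594, 4.5,-41.5,21.2,-17,1.594, 4.5,-41.5,21.2,-17,1.594, 4.5,-41.5,21.2,-17,1.594, 4.5,-41.5,21.2,-17,1.594, 4.5,-41.5,21.2,-17,1.594, 4.5,-41.5,21.2,-17,1.594, 4.5,-41.5,21.2,-17,1.594, 4.5,-41.5,21.2,-17,1.594, 4.5,-41.5,21.2,-17,1.594, 4.5,-41.5,21.2,-17,1.594, 4.5,-41.5,21.2,-17,1.594, 4.5,-41.5,21.2,-17,1.594, 4.5,-41.5,21.2,-17,1.594]'
python3 - <<'E'
from look import *
look('w7',[('held',.65,-.057,.275,.05)])
print(bot.get_state()['eef_rot'].round(3).tolist())
E
```

```text
t: 15.33
tcp_pos: [0.6496, -0.0569, 0.2358]
eef_rot: [[0.998, 0.068, -0.002], [0.068, -0.998, 0.0], [-0.002, -0.0, -1.0]]
contact_force: [-0.2, 0.6, -2.5]
finger_gap: 0.0499
grip_force: 24.5
15.3333 [ 0.6496 -0.0569  0.2358] gap 0.04990231340507046
held mean [ 0.6521 -0.058   0.2733] circ [ 0.6562 -0.0572  0.0323] rect [654.9 -57.3] [34.6 63.3] 4.2 4536 px 258.0 280.0
[[0.998, 0.068, -0.001], [0.068, -0.998, 0.0], [-0.001, -0.0, -1.0]]
```

View pics/w7.png

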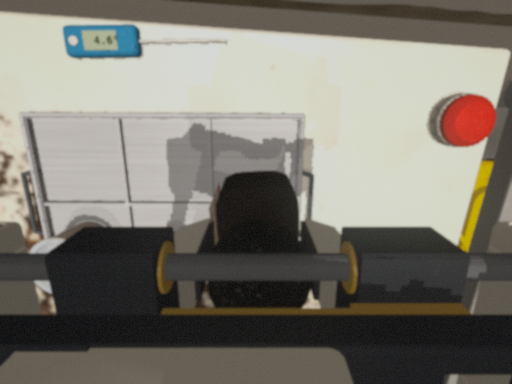

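Wrist view: the jar is held at (258,230), and the tray's back edge runs level from (22,114) to (303,115), so the yaw matches. I'll check a corner and then lower.

```bash
python3 - <<'E'
from h import *
print(at_z([[303,115],[22,114],[213,207]],.014,np.load('pics/w7.npz')).round(4))
E
python3 -m crank '[4.5,0,0,4,0, 4.5,0,0,8,0, 4.5,0,0,12,0, 4.5,0,0,14,0, 4.5,0,0,15.5,0, 4.5,0,0,16.1,0, 4.5,0,0,16.3,0, 4.5,0,0,16.4,0, 4.5,0,0,16.4,0]'
```

```text
[[ 0.7138 -0.1095  0.014 ]
 [ 0.6924  0.2302  0.014 ]
 [ 0.5883 -0.0037  0.014 ]]
t: 16.13
tcp_pos: [0.6507, -0.0568, 0.0741]
eef_rot: [[0.998, 0.066, 0.002], [0.066, -0.998, -0.001], [0.002, 0.001, -1.0]]
contact_force: [0.7, -0.8, -2.1]
finger_gap: 0.0497
grip_force: 24.5
```

```bash
python3 -m crank '[4.5,0,0,0.1,0, 4.5,0,0,0.2,0, 4.5,0,0,0.2,0]'
```

```text
t: 16.38
tcp_pos: [0.6502, -0.057, 0.0713]
eef_rot: [[0.998, 0.065, 0.001], [0.065, -0.998, -0.0], [0.001, 0.0, -1.0]]
contact_force: [0.1, 0.4, -2.7]
finger_gap: 0.0495
grip_force: 24.5
```

```bash
python3 -m crank '[4.5,0,0,0.1,0, 7.5,0,0,0.1,0, 7.5,0,0,0.1,0, 7.5,0,0,0.1,0, 7.5,0,0,0.1,0, 7.5,0,0,-4,0, 7.5,0,0,-8,0, 7.5,0,0,-12,0, 7.5,0,0,-16,0, 8.8,-6.8,-40.5,-20,0, 8.8,-6.8,-40.5,-20,0, 8.8,-6.8,-40.5,-20,0, 8.8,-6.8,-40.5,-20,0, 8.8,-6.8,-40.5,-20,0, 8.8,-6.8,-40.5,-20,0, 8.8,-6.8,-40.5,-20,0, 8.8,-6.8,-40.5,-20,0, 8.8,-6.8,-40.5,-20,0, 8.8,-6.8,-40.5,-20,0, 8.8,-6.8,-40.5,-20,0]'
python3 -m crank '[8.8,0,0,0,0,8.8,0,0,0,0]'
python3 - <<'E'
from look import *
look('w8',[('tall',.556,.343,.135,.05)])
q=bot.get_image('top');c=bot.get_calibration('top');W,_=cloud(q[1],c)
for n,x,y,z in [('mill',.53,.048,.094),('short',.65,-.057,.109),('stack',.539,-.058,.116)]:
    m=(np.hypot(W[...,0]-x,W[...,1]-y)<.035)&(abs(W[...,2]-z)<.009);print(n,W[m].mean(0),m.sum())
E
```

```text
t: 18.05
tcp_pos: [0.5533, 0.3497, 0.2711]
eef_rot: [[0.997, 0.072, 0.0], [0.072, -0.997, 0.003], [0.0, -0.003, -1.0]]
contact_force: [0.1, -0.9, -0.1]
finger_gap: 0.0879
grip_force: 0.0
t: 18.22
tcp_pos: [0.5559, 0.3423, 0.2703]
eef_rot: [[0.998, 0.065, -0.0], [0.065, -0.998, -0.001], [-0.0, 0.001, -1.0]]
contact_force: [-0.1, 0.4, -0.1]
finger_gap: 0.0882
grip_force: 0.0
18.2167 [0.5559 0.3423 0.2703] gap 0.08817826985554023
tall mean [0.5567 0.342  0.1343] circ [0.5553 0.3419 0.0254] rect [555.5 341.8] [49.9 49.3] 45.0 1950 px 256.0 181.0
mill [0.53067916 0.04944315 0.0897771 ] 81
short [ 0.64734733 -0.05577901  0.1074049 ] 188
stack [ 0.53750361 -0.05625867  0.11294898] 308
```

View pics/w8.png

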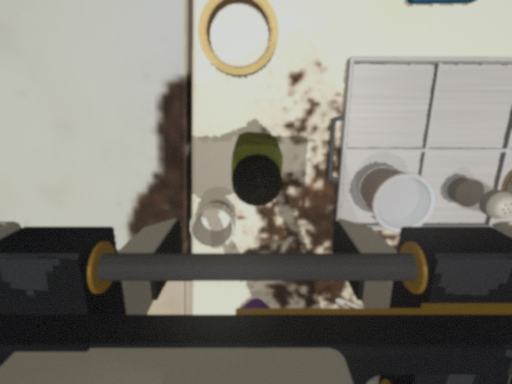

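Wrist view: the tall jar's cap is at (257,178), square to the tool, with room for the fingers. The cups at (213,222) are clear. The stack, mill and short jar are all standing in place. I'll grip the tall jar.

```bash
python3 -m crank '[8.8,0,0,5,0, 8.8,0,0,11,0, 8.8,0,0,16,0, 8.8,0,0,16,0, 8.8,0,0,16,0, 8.8,0,0,18.5,0, 8.8,0,0,18.5,0, 8.8,0,0,18.5,0, 5,0,0,18.5,0, 5,0,0,18.5,0, 5,0,0,18.5,0, 5,0,0,18.5,0, 5,0,0,18.5,0, 5,0,0,18.5,0, 5,0,0,18.5,0, 5,0,0,18.5,0]' 25
```

```text
t: 19.65
tcp_pos: [0.5561, 0.343, 0.0863]
eef_rot: [[0.998, 0.065, 0.001], [0.065, -0.998, 0.0], [0.001, -0.0, -1.0]]
contact_force: [-0.4, 0.2, 4.3]
finger_gap: 0.057
grip_force: 24.9
```

```bash
python3 -m crank '[5,0,0,-3,0, 5,0,0,-8,0, 5,0,0,-12,0, 5,0,0,-13,0, 5,3,8,-13,0, 5,6.9,18.1,-13,0, 5,6.9,18.1,-13,0, 5,6.9,18.1,-13,0, 5,6.9,18.1,-13,0, 5,6.9,18.1,-13,0, 5,6.9,18.1,-13,0, 5,6.9,18.1,-13,0, 5,6.9,18.1,-13,0]'
```

```text
t: 20.73
tcp_pos: [0.6357, 0.1679, 0.2152]
eef_rot: [[0.998, 0.066, -0.001], [0.066, -0.998, 0.0], [-0.001, -0.0, -1.0]]
contact_force: [-0.4, 0.1, -3.0]
finger_gap: 0.0568
grip_force: 24.9
```

Bay floor contact should come at TCP z ≈ 0.0903, which is 12.5 cm down.

```bash
python3 -m crank '[5,0.05,0.1,4,0, 5,0.05,0.1,8,0, 5,0.05,0.1,10.5,0, 5,0.05,0.1,11.6,0, 5,0.05,0.1,12.2,0, 5,0.05,0.1,12.4,0, 5,0.05,0.1,12.5,0, 5,0.05,0.1,12.5,0, 5,0.05,0.1,12.5,0]'
```

```text
t: 21.48
tcp_pos: [0.638, 0.1659, 0.0925]
eef_rot: [[0.998, 0.065, 0.003], [0.065, -0.998, 0.0], [0.003, -0.0, -1.0]]
contact_force: [-0.4, 0.3, -2.2]
finger_gap: 0.0571
grip_force: 24.9
```

```bash
python3 -m crank '[5,0,0,0.1,0, 5,0,0,0.1,0, 5,0,0,0.1,0]'
```

```text
t: 21.73
tcp_pos: [0.6373, 0.1656, 0.0904]
eef_rot: [[0.998, 0.065, 0.001], [0.065, -0.998, 0.0], [0.001, -0.0, -1.0]]
contact_force: [-0.3, -0.1, -1.1]
finger_gap: 0.0573
grip_force: 24.9
```

```bash
python3 -m crank '[5,0,0,0.05,0, 7.5,0,0,0.05,0, 7.5,0,0,0.05,0, 7.5,0,0,0.05,0, 7.5,0,0,0.05,0, 7.5,0,0,-4,0, 7.5,0,0,-8,0, 7.5,0,0,-12,0, 7.5,0,0,-16,0, 7.5,0,0,-18,0, 7.5,-18,-12,-18,0, 7.5,-18,-12,-18,0, 7.5,-18,-12,-18,0, 7.5,-18,-12,-18,0, 7.5,-18,-12,-18,0, 7.5,-18,-12,-18,0, 7.5,-18,-12,-18,0, 7.5,-18,-12,-18,0, 7.5,-18,-12,-18,0]'
python3 - <<'E'
from look import *
look('w9',[('tallj',.6365,.167,.139,.05)])
p,d=bot.get_image('top');c=bot.get_calibration('top');W,_=cloud(d,c)
for n,x,y,z in [('mill',.53,.048,.094),('short',.65,-.057,.109),('stack',.539,-.058,.116),('tallj',.6365,.167,.139),('tub',.525,.162,.082)]:
    m=(np.hypot(W[...,0]-x,W[...,1]-y)<.04)&(abs(W[...,2]-z)<.009);print(n,W[m].mean(0).round(4),m.sum())
cv2.imwrite('pics/top9.png',cv2.resize(p[60:280,110:400,::-1],None,fx=2.7,fy=2.7,interpolation=cv2.INTER_CUBIC))
E
```

```text
t: 23.32
tcp_pos: [0.4509, 0.2732, 0.2696]
eef_rot: [[0.998, 0.064, 0.001], [0.064, -0.998, -0.0], [0.001, 0.0, -1.0]]
contact_force: [-0.9, -0.3, -0.2]
finger_gap: 0.0746
grip_force: 0.0
23.3167 [0.4509 0.2732 0.2696] gap 0.07464889087439869
tallj mean [0.6133 0.1647 0.1359] circ [0.6168 0.1637 0.0166] rect [613.4 163.6] [ 6.8 33. ] 1.5 291 px 397.0 4.0
mill [0.5307 0.049  0.0899] 79
short [ 0.6474 -0.0558  0.1074] 188
stack [ 0.5377 -0.0562  0.113 ] 302
tallj [0.6337 0.1653 0.1372] 251
tub [0.5254 0.1641 0.0798] 506
```

View pics/top9.png

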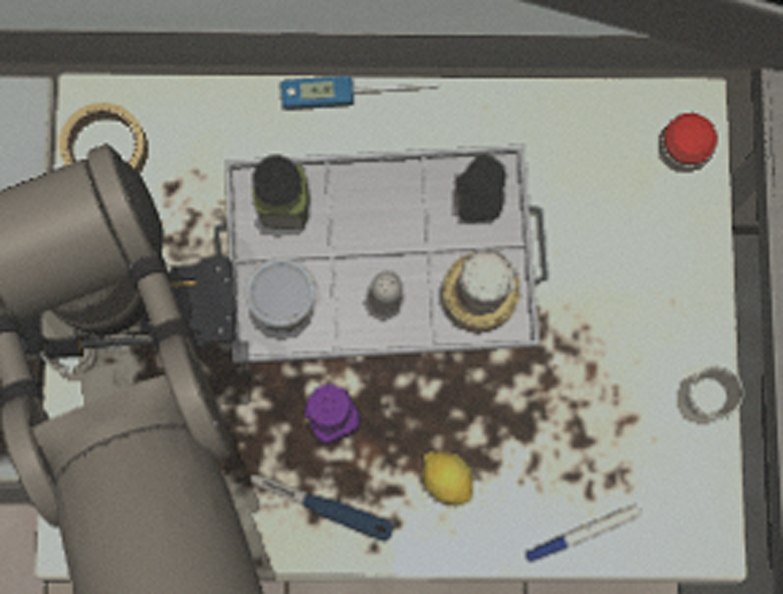

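The top view shows everything upright in its bay: tall jar cap at (278,180), short jar at (482,185), mill at (386,292), stack at (485,280) and tub at (282,295). Handing in.

```bash
python3 -c "
from station import bot
print(bot.hand_in())"
```

```text
the job is handed in; nothing more can be done
None
```

The tray is set out as asked and handed in after about 23 s of robot time. Each piece measured within about 3 mm of its target. The flat tin and tub stayed put; I did not re-measure the cup stacks at the end, but the arm never went near them.

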